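# Clip the handle on the lime dish and present it

### The arm

A 7-joint arm with a two-finger parallel gripper is mounted at the origin on the work surface. World frame = base frame: x ahead of the robot, y to its left, z up, the work surface at z = 0. Lengths are in m, angles in rad, forces in N, time in s.
With the tool pointing down it reaches from about 0.4 to 0.9 m from the base axis. Payload 5.5 kg.
Tool frame: the origin (TCP) lies between the finger pads; the fingertips stand 14 mm ahead of it and the grasp point (between the pads) lies 5 mm behind it (r.tip_extent is the z of the fingertips in the tool frame, in m); z points along the fingers, x is the direction in which the jaws open and shut, and the axes are right-handed (so a half turn about z gives the same grasp; the last joint's range is limited). The gripper opens to 92 mm and grips with 3 to 60 N. Pads are 19 mm wide; open, the fingers measure 130 mm over their backs; the gripper's body (75 mm by 190 mm) begins 47 mm behind the grasp point.
Start: joints at [-0.947, 0.501, -0.427, 1.55, 0.221, 1.138, -0.21], TCP at [0.229, 0.608, 0.241] pointing down, gripper open.
Joint ranges: [-2.88, 2.88], [-0.31, 2.03], [-1.54, 1.56], [0.2, 2.42], [-1.41, 4.55], [0.19, 2.02], [-2.57, 2.57]. Speed limits (rad/s): [2.57, 2.57, 3.14, 3.14, 3.14, 3.14, 3.14].

### API

Orientations are given as a rotation vector (axis times angle).
In Python, from bench import status, read_camera, calibration, r, regions_of gives the robot as it stands. The module is installed in compiled form; this text tells all that it offers.
- The arm moves only by the tool drive_tool, never from a script. Its argument "commands" is text: rows parted by semicolons, each of 7 numbers parted by spaces: the shift along the tool's x, y, z in m, then the turn, a rotation vector about the tool's x, y, z in rad, then the gripper's target within -1 to 1 (fully open at 1, half-way at 0, shut at -1). A call has exactly 10 rows; each row is the pose to reach, as a shift and turn from the pose commanded when the call began, along the tool's axes at that moment; what a row does not reach only later rows make up. A row lasts 1/10 s, in which the tool goes at most 50 mm and 8.59 degrees, less where a joint would pass 70% of its speed; a pose out of reach is approached as far as the arm can. A call with a gripper value outside its range is refused whole. The fingers move at their own pace and stop on an object; "grip_force" is the grip in N (left out, the last holds). Time passes only in rows, so rows that repeat a pose let the fingers close, or fill a call up. It gives the time, the measured TCP pose, the force and the opening at its end, in the units of the state.
- status.state(): the state, without advancing time (a new reading comes with each control period).
- read_camera(name): name is "scene" or "top"; returns (picture, depth): 420x560x3 uint8, red, green, blue; 420x560 float32, m along the optical axis (not along the pixel's ray), 0 where there is no reading.
- calibration(name): a dict with "camera_matrix" (3x3 intrinsics, pixels), "camera_from_world" (4x4, takes a point from world to camera coordinates). Camera axes: x right, y up, looking along -z (the intrinsics and any distortion apply to the point x, -y, -z); pixel columns grow to the right and rows downward; lengths in m; the calibration is good to about 2 mm. A picture is of the moment at which its call begins. calibration takes no time and is no camera call.
- r.close_job(): hands the job in, once; it reports no verdict.
Trained networks look in the newest picture that a camera, given by its name, has taken for a name from the list of things; names that differ only in an ending like _2 or _b are one class to them, and where a whole thing is asked for, a point or a joint stands for the part that bears it (a point fixed in the world has none). Each returns a list of dicts, best first, with "conf" (0 to 1); they miss things now and then, are a little off and sometimes report something else, mostly with a low value. They report only what shows in the picture. A call takes as long as a camera call. They do not tell look-alikes from the thing itself.
- regions_of(camera, label): "region" (420x560 bool, what is visible of it) and "box" ([left, top, right, bottom] in pixels, round what is visible of it).
The state is a dict: "t": time; "joint_pos": joint angles; "qd": joint speeds; "tau": joint torques, N m; "position": TCP position; "ee_rot": TCP orientation; "ft_force": force on the tool from outside, world axes, zero at the start; "wrist_torque": the same for the moment, N m; "grip_width": finger opening in m.
Only numpy, scipy, OpenCV 4.12 (cv2) and the standard library are available. Lean on these libraries where they do the work, as an engineer would, in place of code of your own. Each camera call takes 0.05 s, during which the arm holds its last target. There are 200 camera calls.

### The job

Clip the sprung clip-on handle upright onto the tab at the edge of the steel dish and let go of it. Then lift the dish by its bridge handle straight up off the wooden board and, once it is up, turn it a quarter turn so that the clip points to the end of the board with the hand slot; keep the dish level all the while so that the lime stays in its middle, and leave the other things alone. Finish still holding the dish, level and at rest by its bridge handle, roughly 10 cm above its place on the board, ready to be taken by the clip.

Things in the scene. Friction and masses are not known exactly. Their poses are not given: they have to be found in the camera images.
- board: Fixed wooden serving board, 240 mm (x) by 340 mm (y: +120 to -220), 12 mm thick. Origin on its underside, below where the dish stands and is to be held; z up. The end with the hand slot (100 x 52 mm opening at y = -164) is its -y end. The dish's tab starts roughly along the board's +x: the quarter turn is clockwise seen from above.
- dish: Loose steel dish, 164 mm across, about 0.4 kg, rim 24 mm high, standing on the board on a 110 mm wide foot. Origin at the centre of its underside, z up, x towards the tab. Inside it is a shallow cone (16 degrees) with a small flat in the middle. A bridge handle spans it along its y axis, its wire legs rising from the rim at y = +-78 mm.
- dish_crown (a point): Middle of the bridge handle's crown: a black bar 12 mm thick (dish x), 64 mm long (dish y), 16 mm high, its centre 86 mm above the dish's underside. Grip it from above, closing along dish x.
- dish_tab (a point): Middle of the top edge of the dish's upright steel tab: 4 mm thick (dish y), 28 mm long (dish x), free from 21 to 45 mm above the dish's underside. This point lies at dish (100, 0, 45) mm. The clip goes on from above, clip x along dish x either way round, jaws closing on the 4 mm thickness.
- dish_in (a point): Centre of the dish's inner floor, 8 mm above its underside.
- lime_center (a point): Centre of the loose round lime, 30 mm across, about 18 g, lying in the middle of the dish.
- clip: Rigid half of a loose white plastic clip-on handle like a wide clothes peg, 36 g, 64 mm tall, 30 mm wide (x), standing on its jaws, tails up. Origin where the jaws meet, at their bottom; z up, hinge along x at 32 mm height. Its outer face is flat at y = -12 mm over the full height. Squeeze the tails along y 50 mm above the origin, 6 N or more (20 N is good), to open the jaws.
- clip_jaw (a joint): Angle of the clip's sprung moving half, on its +y side: 0 shut, 0.42 squeezed, about 0.18 clamped on the tab. Its tail, 32 to 62 mm high, leans out to y = +25 mm at the top when shut and is upright at y = +14 mm when squeezed; the mouth is then y = 0 to +12 mm at the bottom, 0 to +9 mm at 10 mm height. The spring shuts it.
- clip_mouth (a point): Same point as the clip's origin: middle of the line where the jaws meet, at their bottom. The gripping pads fill the lowest 10 mm of the jaws; above them is room for the tab up to 26 mm above this point.
- mug: Bystander: white ceramic mug, 80 mm across, 92 mm tall; origin under its centre.
- canister: Bystander: empty clear acrylic canister, open, 72 mm across, 88 mm tall; origin under its centre. It and the clip may swap places.
- bento: Bystander: purple bento box 156 x 116 x 61 mm; origin under its centre.
- case: Bystander: grey plastic cutlery case with sliding lid, 75 x 250 x 32 mm, a teaspoon on it; origin under its centre.
Things that resemble listed ones, but are neither listed nor needed, are in the scene too. There is more than one size of the dish; the job needs the smallest.

How it is judged:
By the outcome, as a careful person would: the job done as asked, in the order asked, and still so for the second after the job is handed in, while the arm keeps its last pose, push and grip.
It also fails if it takes over 58 s, if anything falls off the work surface, if the arm or the gripper's body presses on something with over 40 N, if the wrist force passes 120 N, or if a joint passes its speed limit or range.

## Working session

There is one attempt and no reset: what is moved stays moved. The work goes in short steps, Python scripts to look and compute and a tool call to move; the robot and the scene stay as the last step left them, time stands still between calls to the robot, and variables do not carry over. Pictures are saved under pics/ and viewed, about 8 in all and at most 12, crops included, and the job is handed in when it is done.

Besides the shell and the picture viewer there is one more tool, called after ">>>" as name(argument=value, ...), one argument or row to a line, values as JSON. drive_tool: Moves the arm, as the interface text tells. Its arguments: {"type":"object","properties":{"commands":{"type":"string"},"grip_force":{"type":"number"}},"required":["commands"]}

```bash
mkdir -p pics
cat > h.py <<'E'
import numpy as np, cv2
from bench import status, read_camera, calibration, r, regions_of
def cloud(cam, depth):
    c=calibration(cam);K=c["camera_matrix"];T=np.linalg.inv(c["camera_from_world"])
    v,u=np.mgrid[:depth.shape[0],:depth.shape[1]]
    X=np.stack([(u-K[0,2])/K[0,0]*depth,-(v-K[1,2])/K[1,1]*depth,-depth,np.ones_like(depth)],-1)
    P=(X@T.T)[...,:3];P[depth==0]=np.nan
    return P
def proj(cam,p):
    c=calibration(cam);K=c["camera_matrix"];q=c["camera_from_world"]@np.r_[p,1]
    return K[0,0]*q[0]/-q[2]+K[0,2],K[1,1]*-q[1]/-q[2]+K[1,2]
E
python3 - <<'E'
from h import *
ims=[]
for cam in ("scene","top"):
    p,d=read_camera(cam);cv2.imwrite(f"pics/{cam}0.png",p[...,::-1]);np.save(f"{cam}0.npy",d)
    P=cloud(cam,d);c=calibration(cam);print(cam,[k for k in c],np.linalg.inv(c["camera_from_world"])[:3].round(3).tolist())
    for l in ("dish","clip","board","dish_crown","lime_center","mug","canister"):
        for g in regions_of(cam,l):
            m=g["region"];Q=P[m];Q=Q[~np.isnan(Q[:,0])]
            if len(Q): print(l,round(g["conf"],2),g["box"],np.percentile(Q,[2,50,98],axis=0).round(3).tolist())
s=status.state();print({k:np.round(v,3).tolist() for k,v in s.items()})
E
```

```text
scene ['camera_matrix', 'camera_from_world'] [[0.829, -0.412, 0.378, 1.135], [0.559, 0.596, -0.576, -0.931], [0.012, 0.689, 0.725, 1.268]]
dish 0.98 [252.0, 204.7, 299.5, 250.7] [[0.447, -0.105, 0.017], [0.528, -0.039, 0.031], [0.621, 0.04, 0.104]]
dish 0.62 [363.1, 134.6, 424.4, 193.0] [[0.58, 0.378, -0.0], [0.694, 0.498, 0.025], [0.787, 0.605, 0.13]]
clip 0.68 [293.1, 162.4, 311.5, 182.4] [[0.424, 0.216, -0.004], [0.464, 0.228, 0.036], [0.476, 0.306, 0.064]]
clip 0.24 [251.2, 207.5, 300.2, 252.1] [[0.446, -0.105, 0.017], [0.526, -0.036, 0.031], [0.62, 0.041, 0.104]]
board 0.79 [195.5, 196.5, 323.8, 293.1] [[0.371, -0.262, 0.003], [0.523, -0.133, 0.011], [0.643, 0.078, 0.018]]
board 0.7 [315.3, 234.0, 378.2, 304.5] [[0.753, -0.152, 0.003], [0.792, -0.045, 0.03], [0.824, 0.087, 0.038]]
dish_crown 0.84 [230.7, 102.9, 302.1, 156.6] [[0.106, 0.23, 0.008], [0.215, 0.343, 0.027], [0.349, 0.436, 0.131]]
dish_crown 0.59 [250.0, 205.8, 299.4, 249.3] [[0.447, -0.104, 0.017], [0.527, -0.036, 0.031], [0.621, 0.04, 0.104]]
lime_center 0.61 [269.5, 225.2, 281.8, 230.8] [[0.511, -0.047, 0.032], [0
[... 1540 characters left out ...]
]
mug 0.62 [403.8, 192.3, 430.2, 218.2] [[0.46, -0.48, 0.001], [0.503, -0.45, 0.04], [0.546, -0.402, 0.094]]
canister 0.76 [213.9, 156.8, 236.5, 177.9] [[0.607, 0.176, -0.002], [0.649, 0.211, 0.028], [0.676, 0.239, 0.09]]
canister 0.29 [276.1, 172.7, 320.8, 229.5] [[0.448, -0.104, 0.018], [0.521, -0.036, 0.031], [0.61, 0.039, 0.106]]
{'t': 0.8, 'joint_pos': [-0.947, 0.501, -0.427, 1.55, 0.221, 1.138, -0.21], 'qd': [-0.001, 0.0, -0.001, -0.002, 0.0, -0.001, 0.001], 'tau': [-0.001, -56.636, -5.809, -27.949, -0.066, 0.021, 0.0], 'position': [0.229, 0.608, 0.241], 'ee_rot': [-2.584, -1.787, -0.0], 'ft_force': [-0.948, 0.682, -0.357], 'wrist_torque': [-0.054, -0.015, -0.009], 'grip_width': 0.092}
```

View pics/scene0.png

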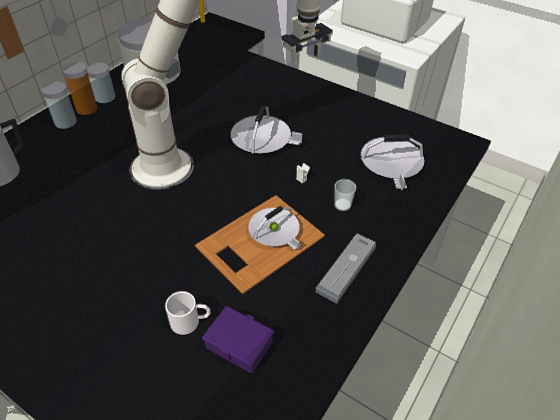

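View pics/top0.png

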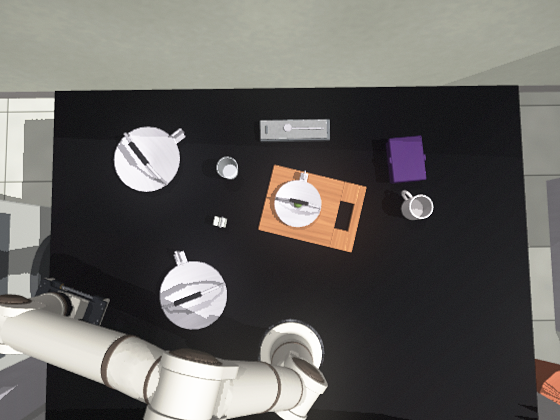

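The scene view shows the clip at scene (302,173) / top (220,222). The small dish is on the board at scene (274,227) / top (298,203). Look-alikes for the dish are the large dishes at top (147,158) and (193,293). I choose the one on the board, since it is the smallest and has the lime. There is only one clip.

Run:
```python
from h import *
t=cv2.imread("pics/top0.png");s=cv2.imread("pics/scene0.png")
f=lambda im,x,y,w,h,W,H:cv2.resize(im[y:y+h,x:x+w],(W,H),interpolation=cv2.INTER_CUBIC)
A=np.hstack([f(t,205,205,30,30,380,380)[:300],f(s,285,155,35,30,400,343)[:300]])
A=A[:300,:780];B=np.hstack([f(t,265,160,80,60,390,292),f(s,245,195,80,60,390,292)])
cv2.imwrite("pics/crop1.png",np.vstack([A,B]))
for cam in("top","scene"):
    P=cloud(cam,np.load(cam+"0.npy"))
    x,y,z=np.moveaxis(P,-1,0)
    print(cam,"table z",np.nanmedian(z[(abs(x-.35)<.03)&(abs(y+.35)<.05)]), "board z",np.nanmedian(z[(abs(x-.4)<.02)&(abs(y-.0)<.03)]))
    m=(x>.38)&(x<.54)&(y>.17)&(y<.33)&(z>.008)&(z<.09)
    Q=P[m];print("clip",len(Q));print(Q[np.argsort(Q[:,2])].round(3).tolist())
    # dish
    d=(np.hypot(x-.525,y+.035)<.125)
    q=P[d&(z>.085)&(z<.13)];c=q[:,:2].mean(0);w,V=np.linalg.eigh(np.cov(q[:,:2].T));print("crown",len(q),c,q[:,2].max(),V[:,1],np.ptp(q[:,:2]@V[:,1]),"mean-ext",[(np.max(q[:,:2]@V[:,i])+np.min(q[:,:2]@V[:,i]))/2 for i in (0,1)])
    q=P[d&(z>.024)&(z<.05)];rr=np.hypot(q[:,0]-.525,q[:,1]+.035)
    from scipy.optimize import least_squares
    e=q[(rr>.07)&(rr<.086)]
    o=least_squares(lambda p:np.hypot(e[:,0]-p[0],e[:,1]-p[1])-p[2],[.525,-.035,.08],loss='soft_l1',f_scale=.003);print("rim",o.x)
    rr=np.hypot(q[:,0]-o.x[0],q[:,1]-o.x[1]);tb=P[d&(z>.022)&(z<.08)&(np.hypot(x-o.x[0],y-o.x[1])>.088)];print("tab",tb.round(3).tolist())
```

```text
top table z 0.0001748133132335461 board z 0.004082422571532018
clip 119
[[0.405, 0.175, 0.008], [0.446, 0.274, 0.008], [0.438, 0.2, 0.008], [0.516, 0.214, 0.008], [0.414, 0.292, 0.009], [0.534, 0.214, 0.009], [0.446, 0.278, 0.009], [0.441, 0.225, 0.009], [0.533, 0.189, 0.01], [0.459, 0.221, 0.011], [0.392, 0.196, 0.013], [0.445, 0.224, 0.016], [0.466, 0.22, 0.017], [0.462, 0.22, 0.019], [0.448, 0.223, 0.021], [0.451, 0.223, 0.022], [0.455, 0.222, 0.025], [0.441, 0.236, 0.027], [0.469, 0.219, 0.027], [0.472, 0.24, 0.027], [0.472, 0.236, 0.028], [0.448, 0.24, 0.029], [0.455, 0.243, 0.029], [0.441, 0.225, 0.03], [0.444, 0.239, 0.031], [0.472, 0.243, 0.031], [0.448, 0.243, 0.031], [0.458, 0.232, 0.031], [0.469, 0.236, 0.032], [0.469, 0.232, 0.033], [0.465, 0.235, 0.033], [0.465, 0.239, 0.033], [0.444, 0.242, 0.033], [0.462, 0.232, 0.033], [0.465, 0.242, 0.033], [0.469, 0.239, 0.034], [0.451, 0.235, 0.034], [0.465, 0.232, 0.034], [0.458, 0.246, 0.034], [0.458, 0.239, 0.035], [0.462, 0.242, 0.035], [0.451, 0.239, 0.035], [0.455, 0.235, 0.035], [0.462, 0.235, 0.035], [0.462, 0.239, 0.035], 
[... 7939 characters left out ...]
 -0.061, 0.038], [0.624, -0.06, 0.04], [0.627, -0.06, 0.042], [0.631, -0.06, 0.044], [0.629, -0.05, 0.033], [0.63, -0.046, 0.029], [0.612, -0.07, 0.036], [0.614, -0.068, 0.036], [0.616, -0.065, 0.035], [0.617, -0.06, 0.029], [0.621, -0.061, 0.033], [0.624, -0.059, 0.034], [0.627, -0.058, 0.034], [0.632, -0.061, 0.041], [0.63, -0.052, 0.031], [0.613, -0.065, 0.027], [0.618, -0.068, 0.033], [0.621, -0.067, 0.035], [0.622, -0.062, 0.031], [0.626, -0.062, 0.034], [0.63, -0.063, 0.037], [0.632, -0.061, 0.036], [0.619, -0.069, 0.031], [0.625, -0.072, 0.038], [0.628, -0.072, 0.04], [0.628, -0.067, 0.035], [0.628, -0.06, 0.028], [0.629, -0.056, 0.025], [0.626, -0.073, 0.035], [0.626, -0.068, 0.029]]
```

View pics/crop1.png

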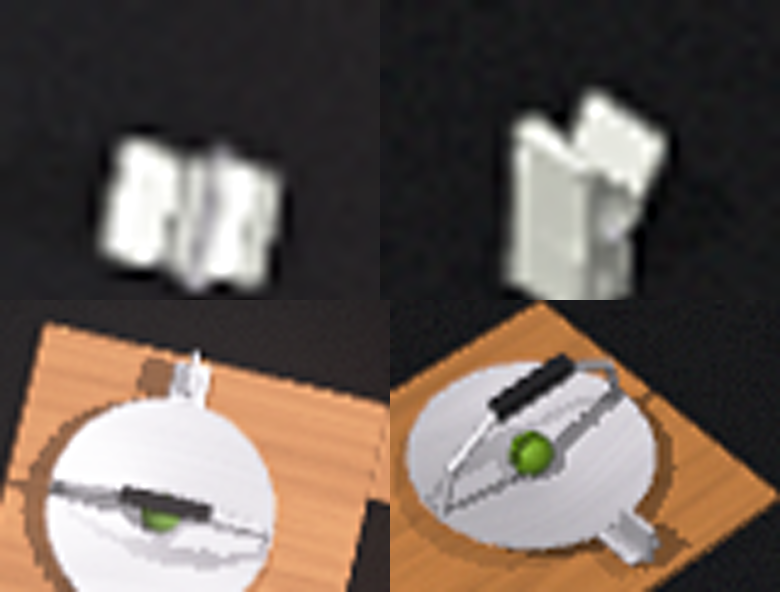

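The crops show one clip with its flat face towards world −y and its leaning tail towards +y. The small dish holds the lime, with its tab to the upper right in the top crop. The clip yaw and the tab yaw are both about −13°.

```bash
cat >> h.py <<'E'
from scipy.spatial.transform import Rotation as R
def go(pos,head):
    """shift & turn in tool axes to reach TCP pos with tool x at heading (deg), z down"""
    s=status.state();M=R.from_rotvec(s["ee_rot"]);h=np.radians(head)
    T=R.from_matrix(np.array([[np.cos(h),np.sin(h),0],[np.sin(h),-np.cos(h),0],[0,0,-1]]).T)
    x=M.as_matrix()[:,0];print("pos",np.round(s["position"],4),"head",np.degrees(np.arctan2(x[1],x[0])).round(2),"F",np.round(s["ft_force"],1),"w",round(float(s["grip_width"]),4),"t",round(float(s["t"]),2))
    print("shift",np.round(M.inv().apply(np.array(pos)-s["position"]),4),"turn",(M.inv()*T).as_rotvec().round(4),"j",np.round(s["joint_pos"],2))
E
python3 - <<'E'
from h import *
t=cv2.imread("pics/top0.png")
hsv=cv2.cvtColor(t,cv2.COLOR_BGR2HSV)
m=((hsv[...,0]>5)&(hsv[...,0]<20)&(hsv[...,1]>90)&(hsv[...,2]>90)).astype(np.uint8);m[:,:250]=0;m[:,375:]=0;m[:150]=0;m[260:]=0
cs=max(cv2.findContours(m,cv2.RETR_EXTERNAL,cv2.CHAIN_APPROX_NONE)[0],key=cv2.contourArea)
h=cv2.boxPoints(cv2.minAreaRect(cs))
c=calibration("top");K=c["camera_matrix"];T=np.linalg.inv(c["camera_from_world"])
W=[]
for u,v in h:
    d=T[:3,:3]@[(u-K[0,2])/K[0,0],-(v-K[1,2])/K[1,1],-1];W.append((T[:3,3]+d*(.012-T[2,3])/d[2])[:2])
W=np.array(W);E=np.roll(W,-1,0)-W
print(W.round(3),np.linalg.norm(E,axis=1),np.degrees(np.arctan2(E[:,1],E[:,0])))
# clip fine: face
Q=[]
for cam in("top","scene"):
    P=cloud(cam,np.load(cam+"0.npy")).reshape(-1,3)
    q=P[(P[:,0]>.43)&(P[:,0]<.49)&(P[:,1]>.2)&(P[:,1]<.27)&(P[:,2]>.01)&(P[:,2]<.075)]
    for lo,hi in((.012,.03),(.04,.055),(.055,.07)):
        k=q[(q[:,2]>lo)&(q[:,2]<hi)];r_=cv2.minAreaRect((k[:,:2]*1000).astype(np.float32));print(cam,lo,r_)
        f=k[k[:,1]<.232]; 
        if len(f)>4:print(np.polyfit(f[:,0]-.46,f[:,1],1))
go((.461,.237,.2),77)
E
```

```text
[[ 0.431  0.111]
 [ 0.666  0.051]
 [ 0.579 -0.283]
 [ 0.346 -0.219]] [0.24230519 0.34497544 0.24139356 0.34076955] [ -14.21051032 -104.53638664  164.79212109   75.61902002]
top 0.012 ((455.8780517578125, 231.79185485839844), (21.52556610107422, 30.967884063720703), 79.43026733398438)
[-0.21997466  0.22078353]
top 0.04 ((459.70831298828125, 238.6041259765625), (37.03116989135742, 28.69792938232422), 84.0649642944336)
[-0.20333051  0.22074335]
top 0.055 ((459.23272705078125, 238.5383758544922), (34.124847412109375, 27.365453720092773), 78.10389709472656)
[-0.17871373  0.22375072]
scene 0.012 ((458.56689453125, 228.40887451171875), (24.94442367553711, 31.612272262573242), 83.62429809570312)
[-0.15488346  0.22251823]
scene 0.04 ((459.57904052734375, 239.29437255859375), (40.3436279296875, 31.105051040649414), 77.42977905273438)
[-0.20055288  0.22289028]
scene 0.055 ((459.2458801269531, 234.62835693359375), (36.40739822387695, 29.603376388549805), 76.09719848632812)
[-0.12460193  0.22218804]
pos [0.2295 0.6081 0.2408] head 69.33 F [-0.9  0.7 -0.4] w 0.0918 t 0.8
shift [-0.2655  0.3477  0.0408] turn [ 0.     -0.     -0.1339] j [-0.95  0.5  -0.43  1.55  0.22  1.14 -0.21]
```

>>> drive_tool(
  commands="-0.027 0.035 0 0 0 -0.03 1;-0.054 0.07 0 0 0 -0.06 1;-0.08 0.105 0 0 0 -0.1 1;-0.107 0.14 0 0 0 -0.15 1;-0.133 0.175 0.01 0 0 -0.15 1;-0.16 0.21 0.02 0 0 -0.15 1;-0.187 0.245 0.03 0 0 -0.15 1;-0.213 0.28 0.04 0 0 -0.15 1;-0.24 0.315 0.05 0 0 -0.15 1;-0.265 0.347 0.06 0 0 -0.15 1",
  grip_force=20,
)

```text
t: 1.8
position: [0.4617, 0.2358, 0.1807]
ee_rot: [2.443, 1.974, 0.001]
ft_force: [0.2, -0.3, -0.1]
grip_width: 0.0915
```

Run:
```python
from h import *
go((.460,.237,.045),78)
```

```text
pos [0.4617 0.2358 0.1807] head 77.89 F [ 0.2 -0.3 -0.1] w 0.0915 t 1.8
shift [ 0.0008 -0.002   0.1357] turn [ 0.0009 -0.0003 -0.0019] j [-0.26  0.33 -0.32  1.94  0.13  0.9   0.72]
```

>>> drive_tool(
  commands="0.001 -0.001 0.04 0 0 0 1;0.001 -0.001 0.08 0 0 0 1;0.001 -0.001 0.11 0 0 0 1;0.001 -0.001 0.13 0 0 0 1;0.001 -0.001 0.136 0 0 0 0.5;0.001 -0.001 0.136 0 0 0 0;0.001 -0.001 0.136 0 0 0 -1;0.001 -0.001 0.136 0 0 0 -1;0.001 -0.001 0.136 0 0 0 -1;0.001 -0.001 0.136 0 0 0 -1",
  grip_force=20,
)

```text
t: 2.8
position: [0.4603, 0.2392, 0.0456]
ee_rot: [2.443, 1.975, 0.002]
ft_force: [-0.0, -1.0, -1.3]
grip_width: 0.0485
```

>>> drive_tool(
  commands="0 0 0 0 0 0 -1;0 0 0 0 0 0 -1;0 0 0 0 0 0 -1;0 0 -0.01 0 0 0 -1;0 0 -0.03 0 0 0 -1;0 0 -0.06 0 0 0 -1;0 0 -0.1 0 0 0 -1;0 0 -0.14 0 0 0 -1;0 0 -0.14 0 0 0 -1;0 0 -0.14 0 0 0 -1",
)

```text
t: 3.8
position: [0.4604, 0.239, 0.186]
ee_rot: [2.442, 1.975, 0.004]
ft_force: [0.2, 0.5, -1.1]
grip_width: 0.0253
```

Run:
```python
from h import *
t,d=read_camera("top");s,ds=read_camera("scene");np.save("top1.npy",d);np.save("scene1.npy",ds)
S=status.state()
out=[]
for cam,im in(("top",t),("scene",s)):
    u,v=proj(cam,S["position"]);u=int(u);v=int(v);out.append(cv2.resize(im[v-30:v+40,u-35:u+35,::-1],(390,390),interpolation=cv2.INTER_CUBIC))
cv2.imwrite("pics/grip.png",np.hstack(out))
go((.62,-.0575,.15),76.4)
P=cloud("scene",ds);Q=P.reshape(-1,3)-S["position"]
Q=Q[(np.hypot(Q[:,0],Q[:,1])<.045)&(Q[:,2]<.01)&(Q[:,2]>-.07)]
h=np.radians(78);a=np.c_[Q[:,:2]@[np.cos(h),np.sin(h)],Q[:,:2]@[np.sin(h),-np.cos(h)],Q[:,2]];print(a[np.argsort(a[:,2])][::2].round(3).tolist())
```

```text
pos [0.4589 0.2383 0.1838] head 77.92 F [-0.5  0.9 -0.1] w 0.0249 t 3.9
shift [-0.2554  0.2195  0.0338] turn [-0.0015  0.0014  0.0265] j [-0.25  0.32 -0.33  1.94  0.13  0.9   0.71]
[[-0.01, 0.007, -0.053], [0.013, 0.004, -0.05], [-0.008, 0.014, -0.049], [-0.009, 0.001, -0.048], [-0.014, 0.006, -0.047], [-0.014, -0.008, -0.046], [-0.016, -0.002, -0.046], [0.016, 0.015, -0.045], [-0.014, 0.001, -0.045], [-0.018, -0.009, -0.044], [0.018, 0.012, -0.043], [-0.011, -0.007, -0.043], [-0.009, -0.004, -0.042], [-0.015, -0.008, -0.041], [-0.014, 0.015, -0.041], [0.011, 0.004, -0.04], [-0.014, 0.005, -0.038], [-0.018, 0.004, -0.037], [0.004, 0.011, -0.036], [-0.016, -0.007, -0.036], [0.008, 0.016, -0.035], [0.0, 0.01, -0.034], [-0.012, 0.007, -0.034], [-0.012, -0.007, -0.033], [0.014, 0.011, -0.033], [0.012, 0.017, -0.032], [-0.012, 0.017, -0.032], [-0.01, -0.008, -0.031], [0.014, 0.016, -0.03], [-0.017, 0.008, -0.03], [-0.008, 0.003, -0.03], [-0.014, -0.0, -0.029], [-0.01, -0.008, -0.027], [-0.012, -0.002, -0.026], [-0.013, 0.013, -0.026], [-0.005, 0.015, -0.024], [-0.008, 0.013, -0.024], [-0.
[... 442 characters left out ...]
, 0.016, -0.006], [-0.01, 0.013, -0.005], [0.011, 0.012, -0.005], [0.017, 0.011, -0.005], [0.01, -0.001, -0.004], [0.011, -0.007, -0.003], [0.024, 0.013, -0.003], [-0.027, 0.011, -0.001], [0.01, 0.003, -0.001], [0.019, 0.013, -0.001], [-0.013, 0.011, -0.0], [-0.026, 0.001, 0.001], [-0.026, 0.01, 0.001], [-0.03, -0.0, 0.002], [0.009, 0.009, 0.003], [0.028, 0.013, 0.003], [0.014, -0.006, 0.004], [-0.028, -0.002, 0.005], [0.007, -0.004, 0.005], [0.005, 0.003, 0.005], [0.005, 0.017, 0.006], [-0.028, -0.006, 0.006], [-0.02, 0.009, 0.006], [-0.029, 0.008, 0.007], [0.028, 0.013, 0.007], [0.017, 0.01, 0.007], [0.009, 0.003, 0.008], [-0.02, 0.013, 0.009], [0.018, -0.001, 0.009], [0.03, 0.011, 0.009]]
```

View pics/grip.png

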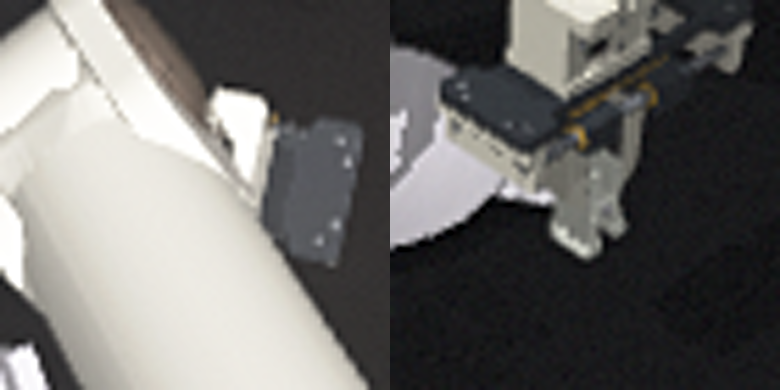

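The clip hangs between the fingers with its jaws open (scene crop near (580,235)) and the width is 25 mm. I'll carry it above the tab.

>>> drive_tool(
  commands="-0.026 0.022 0 0 0 0.01 -1;-0.052 0.043 0 0 0 0.02 -1;-0.078 0.065 0 0 0 0.03 -1;-0.104 0.087 0 0 0 0.03 -1;-0.13 0.108 0.01 0 0 0.03 -1;-0.156 0.13 0.02 0 0 0.03 -1;-0.182 0.152 0.03 0 0 0.03 -1;-0.208 0.173 0.035 0 0 0.03 -1;-0.234 0.195 0.045 0 0 0.03 -1;-0.259 0.216 0.054 0 0 0.03 -1",
)

```text
t: 4.9
position: [0.6158, -0.0609, 0.128]
ee_rot: [-2.47, -1.937, 0.005]
ft_force: [-0.2, -0.4, -0.3]
grip_width: 0.0255
```

>>> drive_tool(
  commands="0 0 0 0 0 0 -1;0 0 0 0 0 0 -1;0 0 0 0 0 0 -1;0 0 0 0 0 0 -1;0 0 0 0 0 0 -1;0 0 0 0 0 0 -1;0 0 0 0 0 0 -1;0 0 0 0 0 0 -1;0 0 0 0 0 0 -1;0 0 0 0 0 0 -1",
)

```text
t: 5.9
position: [0.6168, -0.0596, 0.1307]
ee_rot: [2.472, 1.938, 0.0]
ft_force: [-0.9, 0.1, -0.0]
grip_width: 0.0256
```

Run:
```python
from h import *
ps=[]
for i in range(4):
    s,ds=read_camera("scene");ps.append(status.state()["position"])
p=np.mean(ps,0);print(np.round(ps,4).tolist(),p)
c=calibration("scene")
big=cv2.resize(s[190:290,225:335,::-1],(770,700),interpolation=cv2.INTER_CUBIC)
h=np.radians(-13.7);ex=np.array([np.cos(h),np.sin(h),0]);ey=np.array([-np.sin(h),np.cos(h),0])
D=np.array([.523,-.0339,.012])
def dot(q,col):
    u,v=proj("scene",q);cv2.circle(big,(int((u-225+.5)*7),int((v-190+.5)*7)),3,col,-1)
for dx in(86,100,114): dot(D+ex*dx/1000+[0,0,.045],(0,0,255))
hh=np.radians(76.3);tx=np.array([np.cos(hh),np.sin(hh),0]);ty=np.array([np.sin(hh),-np.cos(hh),0])
for b in(-15,0,15):
    for y,z in((0,0),(12,0),(-12,0),(-12,64)): dot(p+ty*(b+3)/1000+tx*(y-.5)/1000+[0,0,z/1000-.045],(255,0,0) if y==0 else (0,160,0))
cv2.imwrite("pics/above.png",big[:600])
go((.6162,-.0606,.13),76.3)
```

```text
[[0.6168, -0.0596, 0.1307], [0.6168, -0.0596, 0.1307], [0.6168, -0.0596, 0.1307], [0.6168, -0.0596, 0.1307]] [ 0.61679178 -0.05958798  0.13069054]
pos [ 0.6168 -0.0596  0.1307] head 76.2 F [-0.8 -0.  -0.6] w 0.0254 t 6.1
shift [-0.0011 -0.0003  0.0007] turn [-0.0001  0.     -0.0017] j [ 0.19  0.54 -0.18  1.73  0.12  0.88  1.29]
```

View pics/above.png

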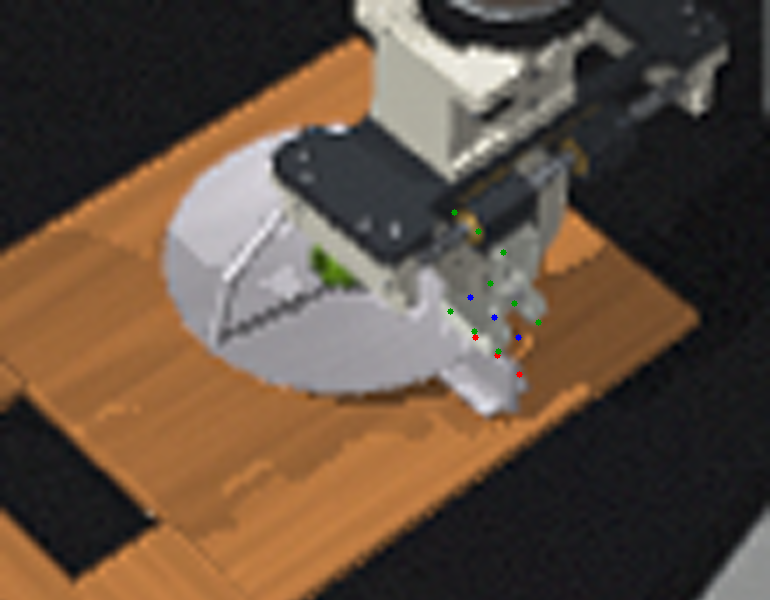

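The projected clip and tab match the picture: the clip's bottom edge is near (450–498, 311–351) and the tab top near (475–519, 337–374). I'll descend in two stages.

>>> drive_tool(
  commands="-0.001 0 0.005 0 0 0 -1;-0.001 0 0.01 0 0 0 -1;-0.001 0 0.015 0 0 0 -1;-0.001 0 0.02 0 0 0 -1;-0.001 0 0.024 0 0 0 -1;-0.001 0 0.028 0 0 0 -1;-0.001 0 0.032 0 0 0 -1;-0.001 0 0.035 0 0 0 -1;-0.001 0 0.035 0 0 0 -1;-0.001 0 0.035 0 0 0 -1",
)

```text
t: 7.1
position: [0.6166, -0.0605, 0.0957]
ee_rot: [-2.472, -1.939, 0.0]
ft_force: [0.3, 0.1, -0.7]
grip_width: 0.0255
```

>>> drive_tool(
  commands="0 0 0.003 0 0 0 -1;0 0 0.005 0 0 0 -1;0 0 0.007 0 0 0 -1;0 0 0.009 0 0 0 -1;0 0 0.011 0 0 0 -1;0 0 0.013 0 0 0 -1;0 0 0.014 0 0 0 -1;0 0 0.014 0 0 0 -1;0 0 0.014 0 0 0 -1;0 0 0.014 0 0 0 -1",
)

```text
t: 8.1
position: [0.6177, -0.0603, 0.0828]
ee_rot: [2.471, 1.938, 0.003]
ft_force: [-0.4, 0.7, 6.0]
grip_width: 0.0256
```

Run:
```python
from h import *
s,ds=read_camera("scene")
cv2.imwrite("pics/on.png",cv2.resize(s[205:275,250:330,::-1],(720,600)[::1],interpolation=cv2.INTER_CUBIC))
go((.6162,-.0606,.081),76.3)
```

```text
pos [ 0.6177 -0.0603  0.0829] head 76.22 F [-0.6  1.7  5.9] w 0.0255 t 8.15
shift [-0.0007 -0.0014  0.0018] turn [ 0.0022 -0.0006 -0.0015] j [ 0.18  0.61 -0.17  1.75  0.14  0.8   1.27]
```

View pics/on.png

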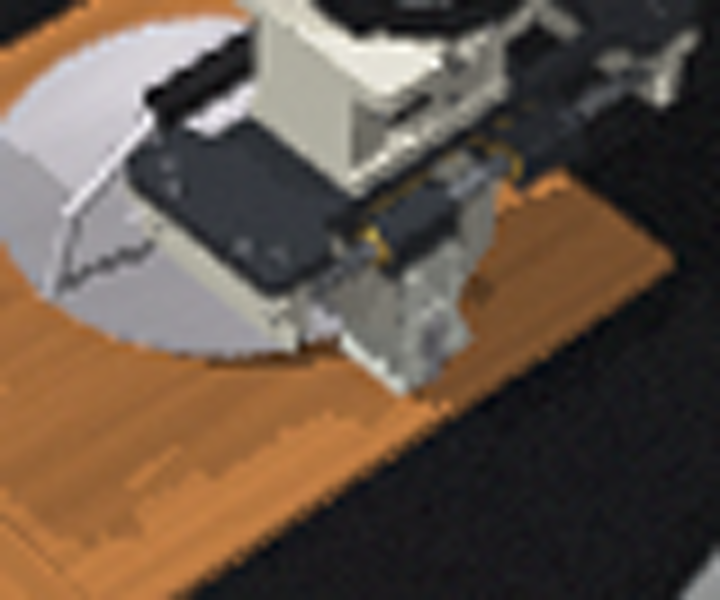

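It is seated: the clip straddles the tab, with a light 6 N of bottoming force. I'll raise 1–2 mm and release gently.

>>> drive_tool(
  commands="0 0 -0.001 0 0 0 -1;0 0 -0.001 0 0 0 -1;0 0 -0.001 0 0 0 -0.42;0 0 -0.001 0 0 0 -0.38;0 0 -0.001 0 0 0 -0.34;0 0 -0.001 0 0 0 -0.3;0 0 -0.001 0 0 0 -0.25;0 0 -0.001 0 0 0 -0.1;0 0 -0.001 0 0 0 0.1;0 0 -0.001 0 0 0 0.3",
)

```text
t: 9.15
position: [0.6159, -0.061, 0.0822]
ee_rot: [-2.472, -1.938, 0.002]
ft_force: [-0.3, 0.2, 0.4]
grip_width: 0.0528
```

>>> drive_tool(
  commands="0 0 -0.001 0 0 0 0.3;0 0 -0.001 0 0 0 0.3;0 0 -0.01 0 0 0 0.3;0 0 -0.03 0 0 0 0.3;0 0 -0.06 0 0 0 0.3;0 0 -0.1 0 0 0 0.3;0 0 -0.14 0 0 0 0.3;0 -0.05 -0.15 0 0 0 0.3;0 -0.1 -0.15 0 0 0 0.3;0 -0.15 -0.15 0 0 0 0.3",
)

```text
t: 10.15
position: [0.4707, -0.0246, 0.2339]
ee_rot: [2.471, 1.937, 0.002]
ft_force: [-0.4, 0.3, 1.0]
grip_width: 0.0595
```

Run:
```python
from h import *
S,ds=read_camera("scene");t,dt=read_camera("top")
np.save("scene2.npy",ds);np.save("top2.npy",dt)
a=cv2.resize(S[195:265,245:325,::-1],(480,420),interpolation=cv2.INTER_CUBIC);b=cv2.resize(t[155:225,275:328,::-1],(318,420),interpolation=cv2.INTER_CUBIC)
cv2.imwrite("pics/rel.png",np.hstack([a,b]))
P=cloud("scene",ds);x,y,z=np.moveaxis(P,-1,0)
from scipy.optimize import least_squares
rr=np.hypot(x-.523,y+.034);e=P[(z>.024)&(z<.05)&(rr>.07)&(rr<.086)]
print(len(e),least_squares(lambda p:np.hypot(e[:,0]-p[0],e[:,1]-p[1])-p[2],[.523,-.034,.08],loss='soft_l1',f_scale=.003).x)
q=P[(z>.093)&(z<.12)&(np.hypot(x-.523,y+.034)<.045)]
w,V=np.linalg.eigh(np.cov(q[:,:2].T));print("crown",len(q),q.mean(0),V[:,1],np.ptp(q[:,:2]@V[:,1]))
q=P[(z>.06)&(z<.12)&(np.hypot(x-.618,y+.058)<.03)];print("clip",len(q),np.percentile(q,[2,50,98],axis=0))
go((.523,-.034,.2),166.3)
```

```text
325 [ 0.52246453 -0.03263846  0.07621368]
crown 100 [ 0.5231596  -0.03549377  0.1025481 ] [0.2477875  0.96881441] 0.0796145597651437
clip 161 [[ 0.60128524 -0.07533868  0.06089101]
 [ 0.62080799 -0.06302081  0.08121867]
 [ 0.63500683 -0.04189509  0.09840819]]
pos [ 0.4634 -0.0236  0.2315] head 76.33 F [0.4 0.3 0.9] w 0.0598 t 10.25
shift [0.0041 0.0606 0.031 ] turn [-0.0082 -0.0039 -1.5702] j [ 0.21  0.16 -0.24  2.01  0.05  0.98  1.28]
```

View pics/rel.png

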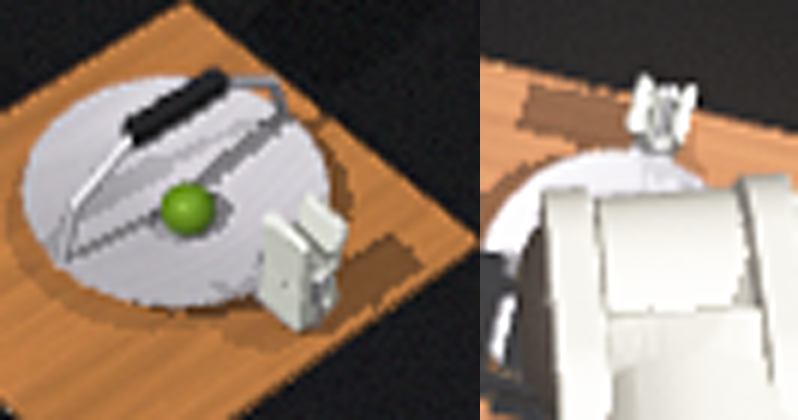

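The clip stands upright on the tab (left crop around (300,265)) and the lime is in the middle (188,208). Next I rotate by +90° to grip the crown.

>>> drive_tool(
  commands="0.003 0.01 0 0 0 -0.14 0.3;0.003 0.02 0 0 0 -0.28 0.3;0.003 0.03 0 0 0 -0.42 0.3;0.003 0.04 0 0 0 -0.56 0.3;0.003 0.05 0 0 0 -0.7 0.3;0.003 0.055 0 0 0 -0.84 0.3;0.003 0.055 0 0 0 -0.98 0.3;0.003 0.055 0 0 0 -1.12 0.3;0.003 0.055 0 0 0 -1.26 0.3;0.003 0.055 0 0 0 -1.4 0.3",
)

```text
t: 11.25
position: [0.5264, -0.0353, 0.2332]
ee_rot: [0.638, 3.075, -0.003]
ft_force: [0.5, -0.5, -0.8]
grip_width: 0.0597
```

>>> drive_tool(
  commands="0 0 0 0 0 -0.09 0.3;0 0 0 0 0 -0.17 0.3;0 0 0 0 0 -0.17 0.3;0 0 0.03 0 0 -0.17 0.3;0 0 0.06 0 0 -0.17 0.3;0 0 0.08 0 0 -0.17 0.3;0 0 0.08 0 0 -0.17 0.3;0 0 0.08 0 0 -0.17 0.3;0 0 0.08 0 0 -0.17 0.3;0 0 0.08 0 0 -0.17 0.3",
)

```text
t: 12.25
position: [0.527, -0.0351, 0.154]
ee_rot: [0.379, 3.116, -0.001]
ft_force: [-0.2, -0.1, 1.1]
grip_width: 0.0596
```

Run:
```python
from h import *
go((.523,-.0343,.093),166.3)
```

```text
pos [ 0.527  -0.0351  0.154 ] head 166.14 F [-0.2 -0.1  1.1] w 0.0596 t 12.25
shift [ 0.0042 -0.0001  0.061 ] turn [-0.0004  0.0023 -0.0028] j [ 0.74  0.53 -0.92  1.92  0.52  0.94  2.47]
```

>>> drive_tool(
  commands="0.004 0 0.015 0 0 0 0.3;0.004 0 0.03 0 0 0 0.3;0.004 0 0.045 0 0 0 0.3;0.004 0 0.055 0 0 0 0.3;0.004 0 0.061 0 0 0 0.3;0.004 0 0.061 0 0 0 0.3;0.004 0 0.061 0 0 0 -0.3;0.004 0 0.061 0 0 0 -0.5;0.004 0 0.061 0 0 0 -0.6;0.004 0 0.061 0 0 0 -0.65",
  grip_force=20,
)

```text
t: 13.25
position: [0.5224, -0.0343, 0.0921]
ee_rot: [0.379, 3.118, -0.0]
ft_force: [-0.8, -0.5, -0.0]
grip_width: 0.0324
```

>>> drive_tool(
  commands="0 0 0 0 0 0 -0.65;0 0 0 0 0 0 -0.68;0 0 0 0 0 0 -0.7;0 0 0 0 0 0 -0.72;0 0 0 0 0 0 -0.75;0 0 0 0 0 0 -0.8;0 0 0 0 0 0 -0.9;0 0 0 0 0 0 -1;0 0 0 0 0 0 -1;0 0 0 0 0 0 -1",
  grip_force=40,
)

```text
t: 14.25
position: [0.5223, -0.0343, 0.0915]
ee_rot: [0.379, 3.118, 0.001]
ft_force: [-0.3, 0.7, -5.3]
grip_width: 0.0115
```

Run:
```python
from h import *
go((.523,-.0343,.093),166.3)
```

```text
pos [ 0.5223 -0.0343  0.0915] head 166.15 F [-0.3  0.7 -5.3] w 0.0115 t 14.25
shift [-0.0007  0.0002 -0.0015] turn [ 0.0004  0.0002 -0.0027] j [ 0.68  0.61 -0.84  1.97  0.61  0.84  2.39]
```

Crown gripped at 11.5 mm. Lifting smoothly by 100 mm.

>>> drive_tool(
  commands="0 0 -0.001 0 0 0 -1;0 0 -0.003 0 0 0 -1;0 0 -0.006 0 0 0 -1;0 0 -0.01 0 0 0 -1;0 0 -0.015 0 0 0 -1;0 0 -0.021 0 0 0 -1;0 0 -0.028 0 0 0 -1;0 0 -0.035 0 0 0 -1;0 0 -0.042 0 0 0 -1;0 0 -0.049 0 0 0 -1",
)

```text
t: 15.25
position: [0.5222, -0.0342, 0.1414]
ee_rot: [0.378, 3.118, -0.0]
ft_force: [0.1, 1.1, -5.7]
grip_width: 0.0117
```

>>> drive_tool(
  commands="0 0 -0.007 0 0 0 -1;0 0 -0.014 0 0 0 -1;0 0 -0.021 0 0 0 -1;0 0 -0.028 0 0 0 -1;0 0 -0.035 0 0 0 -1;0 0 -0.041 0 0 0 -1;0 0 -0.046 0 0 0 -1;0 0 -0.05 0 0 0 -1;0 0 -0.052 0 0 0 -1;0 0 -0.052 0 0 0 -1",
)

```text
t: 16.25
position: [0.5222, -0.0342, 0.1929]
ee_rot: [0.379, 3.118, 0.0]
ft_force: [-0.2, 0.5, -5.7]
grip_width: 0.0114
```

Run:
```python
from h import *
S,ds=read_camera("scene")
cv2.imwrite("pics/lift.png",cv2.resize(S[165:275,225:335,::-1],(600,600),interpolation=cv2.INTER_CUBIC))
go((.523,-.0343,.193),75.6)
print(status.state()["wrist_torque"])
```

```text
pos [ 0.522  -0.0343  0.1927] head 166.16 F [ 0.3  0.4 -5.1] w 0.0119 t 16.3
shift [-0.0009  0.0002 -0.0003] turn [-1.0000e-04 -1.0000e-04  1.5805e+00] j [ 0.8   0.48 -0.99  1.9   0.47  1.01  2.51]
[0.04733515 0.11798387 0.01028966]
```

View pics/lift.png

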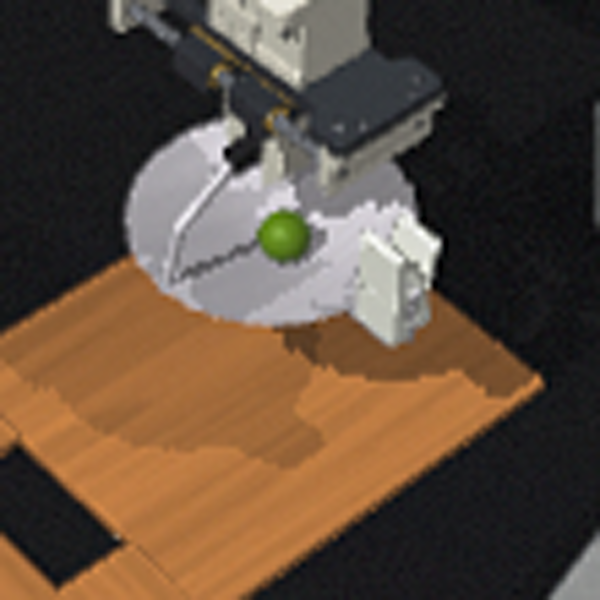

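The dish is level with the lime at (284,236) in the middle and the clip still on. Quarter turn clockwise, slowly.

>>> drive_tool(
  commands="0 0 0 0 0 0.008 -1;0 0 0 0 0 0.025 -1;0 0 0 0 0 0.05 -1;0 0 0 0 0 0.085 -1;0 0 0 0 0 0.13 -1;0 0 0 0 0 0.18 -1;0 0 0 0 0 0.23 -1;0 0 0 0 0 0.28 -1;0 0 0 0 0 0.33 -1;0 0 0 0 0 0.38 -1",
)

```text
t: 17.3
position: [0.522, -0.0341, 0.1926]
ee_rot: [-0.965, -2.989, -0.0]
ft_force: [-0.6, -0.3, -5.7]
grip_width: 0.0115
```

>>> drive_tool(
  commands="0 0 0 0 0 0.055 -1;0 0 0 0 0 0.11 -1;0 0 0 0 0 0.165 -1;0 0 0 0 0 0.22 -1;0 0 0 0 0 0.275 -1;0 0 0 0 0 0.33 -1;0 0 0 0 0 0.385 -1;0 0 0 0 0 0.44 -1;0 0 0 0 0 0.495 -1;0 0 0 0 0 0.55 -1",
)

```text
t: 18.3
position: [0.522, -0.034, 0.1926]
ee_rot: [-1.741, -2.615, -0.0]
ft_force: [-0.3, -0.8, -5.3]
grip_width: 0.0118
```

>>> drive_tool(
  commands="0 0 0 0 0 0.055 -1;0 0 0 0 0 0.11 -1;0 0 0 0 0 0.165 -1;0 0 0 0 0 0.22 -1;0 0 0 0 0 0.275 -1;0 0 0 0 0 0.33 -1;0 0 0 0 0 0.385 -1;0 0 0 0 0 0.435 -1;0 0 0 0 0 0.48 -1;0 0 0 0 0 0.52 -1",
)

```text
t: 19.3
position: [0.5221, -0.0339, 0.1926]
ee_rot: [-2.354, -2.08, -0.0]
ft_force: [-0.4, -0.2, -4.4]
grip_width: 0.012
```

>>> drive_tool(
  commands="0 0 0 0 0 0.035 -1;0 0 0 0 0 0.065 -1;0 0 0 0 0 0.09 -1;0 0 0 0 0 0.11 -1;0 0 0 0 0 0.125 -1;0 0 0 0 0 0.132 -1;0 0 0 0 0 0.133 -1;0 0 0 0 0 0.133 -1;0 0 0 0 0 0.133 -1;0 0 0 0 0 0.133 -1",
)

```text
t: 20.3
position: [0.5221, -0.0342, 0.1927]
ee_rot: [-2.485, -1.923, -0.0]
ft_force: [0.4, -0.2, -5.9]
grip_width: 0.0117
```

Run:
```python
from h import *
S,ds=read_camera("scene");t,dt=read_camera("top")
a=cv2.resize(S[165:275,225:335,::-1],(400,400),interpolation=cv2.INTER_CUBIC);b=cv2.resize(t[150:260,255:365,::-1],(400,400),interpolation=cv2.INTER_CUBIC)
cv2.imwrite("pics/turn.png",np.hstack([a,b]))
go((.523,-.0343,.193),75.5)
P=cloud("scene",ds);x,y,z=np.moveaxis(P,-1,0);D=np.array([.522,-.0343])
h=np.radians(-104.4);e=np.array([np.cos(h),np.sin(h)]);q=P[(z>.13)&(z<.22)&(np.hypot(x-D[0]-.1*e[0],y-D[1]-.1*e[1])<.04)&(np.hypot(x-D[0],y-D[1])>.088)]
m=q.mean(0);print("clip",len(q),m,np.degrees(np.arctan2(m[1]-D[1],m[0]-D[0])),np.percentile(q[:,2],[2,98]))
k=P[(z>.123)&(z<.15)&(np.hypot(x-D[0],y-D[1])<.088)&(np.hypot(x-D[0],y-D[1])>.074)]
A=np.c_[k[:,:2]-D,np.ones(len(k))];print("rim plane",np.linalg.lstsq(A,k[:,2],rcond=None)[0],len(k))
g=(S[...,1]>1.4*S[...,0])&(S[...,1]>1.4*S[...,2])&(S[...,1]>60)&(z>.1);print("lime",g.sum(),np.nanmedian(P[g],axis=0))
```

```text
pos [ 0.5221 -0.0342  0.1927] head 75.46 F [ 0.  -0.8 -4.9] w 0.0115 t 20.4
shift [ 0.0001  0.0009 -0.0003] turn [-0.0001 -0.0001 -0.0006] j [ 0.54  0.37 -0.64  1.91  0.27  0.95  1.1 ]
clip 244 [ 0.50225151 -0.13693262  0.16887186] -100.89168870045789 [0.13250815 0.19892665]
rim plane [ 0.00977429 -0.01238691  0.13553574] 235
lime 17 [ 0.51350006 -0.05276761  0.14449532]
```

View pics/turn.png

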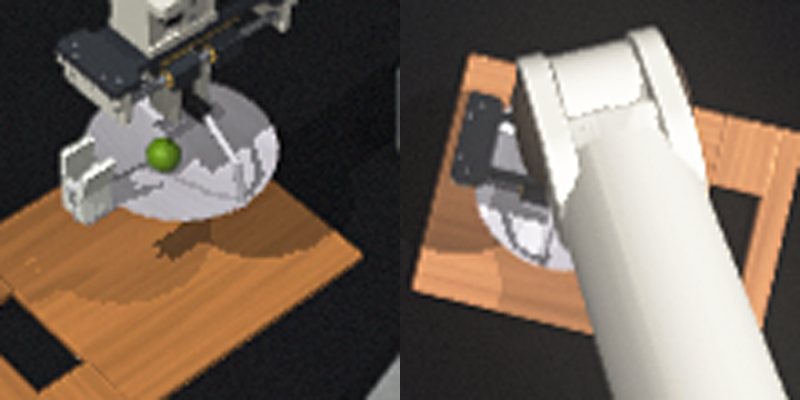

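The clip points to the hand-slot end and stays upright. The lime, at left crop (163,155), seems slightly off centre. I'll hold still and re-measure whether it is settling.

>>> drive_tool(
  commands="0 0 0 0 0 0 -1;0 0 0 0 0 0 -1;0 0 0 0 0 0 -1;0 0 0 0 0 0 -1;0 0 0 0 0 0 -1;0 0 0 0 0 0 -1;0 0 0 0 0 0 -1;0 0 0 0 0 0 -1;0 0 0 0 0 0 -1;0 0 0 0 0 0 -1",
)

```text
t: 21.4
position: [0.5221, -0.0342, 0.1927]
ee_rot: [-2.485, -1.922, -0.0]
ft_force: [0.1, -1.3, -4.4]
grip_width: 0.0117
```

```bash
cat > lime.py <<'E'
from h import *
exp=np.array([.5222,-.0342,.112+.008+.015])
print("expected px",proj("scene",exp))
c=calibration("scene");T=np.linalg.inv(c["camera_from_world"]);K=c["camera_matrix"]
def ray(u,v,z):
    d=T[:3,:3]@[(u-K[0,2])/K[0,0],-(v-K[1,2])/K[1,1],-1];return T[:3,3]+d*(z-T[2,3])/d[2]
for i in range(5):
    S,ds=read_camera("scene").__iter__()
    hsv=cv2.cvtColor(S,cv2.COLOR_RGB2HSV);g=(hsv[...,0]>30)&(hsv[...,0]<75)&(hsv[...,1]>90)&(hsv[...,2]>40)
    g[:165]=0;g[275:]=0;g[:,:225]=0;g[:,335:]=0
    v,u=np.nonzero(g);a=(u.min()+u.max())/2;b=(v.min()+v.max())/2
    print(len(u),round(u.mean(),1),round(v.mean(),1),a,b,"centre off mm",((ray(u.mean(),v.mean(),exp[2])-exp)*1000).round(1))
E
python3 lime.py
```

```text
expected px (np.float64(273.6085416099078), np.float64(205.04815247330976))
62 269.4 207.0 269.0 207.0 centre off mm [ -6.  -14.1   0. ]
62 269.4 207.0 269.0 207.0 centre off mm [ -6.  -14.1   0. ]
62 269.4 207.0 269.0 207.0 centre off mm [ -6.  -14.1   0. ]
63 269.3 207.0 269.0 207.0 centre off mm [ -6.  -14.3   0. ]
63 269.3 207.0 269.0 207.0 centre off mm [ -6.  -14.3   0. ]
```

```bash
cat > chk.py <<'E'
from h import *
c=calibration("scene");T=np.linalg.inv(c["camera_from_world"]);K=c["camera_matrix"]
def ray(u,v,z):
    d=T[:3,:3]@[(u-K[0,2])/K[0,0],-(v-K[1,2])/K[1,1],-1];return T[:3,3]+d*(z-T[2,3])/d[2]
def lime(im,x0,y0,sc,c0):
    hsv=cv2.cvtColor(im,cv2.COLOR_BGR2HSV);g=(hsv[...,0]>30)&(hsv[...,0]<75)&(hsv[...,1]>90)&(hsv[...,2]>40)
    n,l,st,ce=cv2.connectedComponentsWithStats(g.astype(np.uint8));i=1+np.argmax(st[1:,4]);u,v=(ce[i]+.5)/sc-.5
    d=ray(u+x0,v+y0,c0[2]+.023)-[*c0[:2],c0[2]+.023];return (d*1000).round(1)
def fit(P,c0,ang):
    h=np.radians(ang);ex=np.array([np.cos(h),np.sin(h)]);ey=np.array([-ex[1],ex[0]])
    q=P.reshape(-1,3)-c0;X=q[:,:2]@ex;Y=q[:,:2]@ey;rr=np.hypot(X,Y)
    # conical interior: z = a + bX + cY + k*rr, away from lime/handle
    m=(rr>.03)&(rr<.072)&(q[:,2]>0.004)&(q[:,2]<.035)&(abs(X)>.012)
    A=np.c_[np.ones(m.sum()),X[m],Y[m],rr[m]];z=q[m,2]
    from scipy.optimize import least_squares
    o=least_squares(lambda p:A@p-z,np.linalg.lstsq(A,z,rcond=None)[0],loss='soft_l1',f_scale=.002)
    print("n",m.sum(),"level(mm)",(o.x[0]*1000).round(1),"tilt deg x(+=tab up),y",np.degrees(o.x[1:3]).round(2),"cone",np.degrees(np.arctan(o.x[3])).round(1))
if __name__=="__main__":
    im=cv2.imread("pics/scene0.png")[195:260,245:325]
    print("start",lime(im,245,195,1,[.523,-.034,.012]),"lift",lime(cv2.imread("pics/lift.png"),225,165,600/110,[.522,-.0343,.112]))
    fit(cloud("scene",np.load("scene0.npy")),[.523,-.034,.012],-13.7)
    fit(cloud("scene",np.load("scene2.npy")),[.523,-.034,.012],-13.7)
    S,ds=read_camera("scene");fit(cloud("scene",ds),[.5222,-.0342,.112],-104.4)
    print("now",lime(S[165:275,225:335,::-1].copy(),225,165,1,[.522,-.0342,.112]))
E
python3 chk.py
```

```text
start [-2.2  1.5 -0. ] lift [14.1 -4.2  0. ]
n 717 level(mm) 4.5 tilt deg x(+=tab up),y [ 0.69 -0.49] cone 12.7
n 676 level(mm) 2.8 tilt deg x(+=tab up),y [ 0.31 -0.65] cone 14.5
n 655 level(mm) 4.6 tilt deg x(+=tab up),y [-0.15 -0.99] cone 14.3
now [ -5.8 -14.3   0. ]
```

After the lift, the lime settled about 15 mm towards the clip, so the dish sags slightly tab-down in the grip (depth fit about 0.5–0.8°). I'll tip the tool by a small amount to level it, using the lime as a level.

>>> drive_tool(
  commands="0 0 0 0 -0.001 0 -1;0 0 0 0 -0.002 0 -1;0 0 0 0 -0.004 0 -1;0 0 0 0 -0.006 0 -1;0 0 0 0 -0.008 0 -1;0 0 0 0 -0.01 0 -1;0 0 0 0 -0.011 0 -1;0 0 0 0 -0.012 0 -1;0 0 0 0 -0.012 0 -1;0 0 0 0 -0.012 0 -1",
)

```text
t: 22.7
position: [0.5221, -0.0342, 0.1927]
ee_rot: [2.479, 1.918, -0.015]
ft_force: [-0.4, -0.0, -4.8]
grip_width: 0.0117
```

```bash
python3 chk.py | tail -2; python3 -c "
from h import *
go((.522,-.0342,.193),75.5)"
```

```text
n 663 level(mm) 4.9 tilt deg x(+=tab up),y [ 0.66 -1.14] cone 13.9
now [ -5.9 -14.8   0. ]
pos [ 0.5221 -0.0342  0.1927] head 75.46 F [ 0.3  0.4 -5.3] w 0.0115 t 22.75
shift [-0.     -0.0001 -0.0003] turn [-0.      0.012  -0.0007] j [ 0.53  0.37 -0.64  1.91  0.28  0.96  1.08]
```

>>> drive_tool(
  commands="0 0 0 0 0 0 -1;0 0 0 0 0 0 -1;0 0 0 0 0 0 -1;0 0 0 0 0 0 -1;0 0 0 0 0 0 -1;0 0 0 0 0 0 -1;0 0 0 0 0 0 -1;0 0 0 0 0 0 -1;0 0 0 0 0 0 -1;0 0 0 0 0 0 -1",
)

```text
t: 23.75
position: [0.5221, -0.0342, 0.1927]
ee_rot: [2.479, 1.918, -0.015]
ft_force: [0.7, -0.7, -6.2]
grip_width: 0.0115
```

```bash
python3 chk.py | tail -2
```

```text
n 667 level(mm) 5.2 tilt deg x(+=tab up),y [ 0.52 -0.76] cone 13.8
now [ -5.8 -15.    0. ]
```

The depth fit now matches the level reading taken on the board, but the lime sits still at 15 mm, held by rolling resistance. I'll give one short, gentle nudge (about 1.2°, then back to level).

>>> drive_tool(
  commands="0 0 0 0 -0.007 0 -1;0 0 0 0 -0.014 0 -1;0 0 0 0 -0.02 0 -1;0 0 0 0 -0.02 0 -1;0 0 0 0 -0.02 0 -1;0 0 0 0 -0.014 0 -1;0 0 0 0 -0.007 0 -1;0 0 0 0 0 0 -1;0 0 0 0 0 0 -1;0 0 0 0 0 0 -1",
)

```text
t: 24.8
position: [0.5221, -0.0345, 0.1927]
ee_rot: [2.479, 1.917, -0.015]
ft_force: [0.2, 0.6, -4.8]
grip_width: 0.0117
```

```bash
python3 chk.py | tail -2
```

```text
n 674 level(mm) 5.1 tilt deg x(+=tab up),y [ 0.31 -0.84] cone 13.8
now [ -5.8 -15.    0. ]
```

>>> drive_tool(
  commands="0 0 0 0 -0.012 0 -1;0 0 0 0 -0.024 0 -1;0 0 0 0 -0.036 0 -1;0 0 0 0 -0.044 0 -1;0 0 0 0 -0.044 0 -1;0 0 0 0 -0.034 0 -1;0 0 0 0 -0.022 0 -1;0 0 0 0 -0.01 0 -1;0 0 0 0 0 0 -1;0 0 0 0 0 0 -1",
)

```text
t: 25.85
position: [0.522, -0.0351, 0.1927]
ee_rot: [2.48, 1.916, -0.015]
ft_force: [0.2, 0.7, -6.0]
grip_width: 0.0117
```

```bash
python3 chk.py | tail -2
```

```text
n 673 level(mm) 4.6 tilt deg x(+=tab up),y [ 0.47 -1.05] cone 14.0
now [ -5.9 -15.2   0. ]
```

>>> drive_tool(
  commands="0 0 0 0 -0.01 0 -1;0 0 0 0 -0.02 0 -1;0 0 0 0 -0.03 0 -1;0 0 0 0 -0.035 0 -1;0 0 0 0 -0.035 0 -1;0 0 0 0 -0.035 0 -1;0 0 0 0 -0.035 0 -1;0 0 0 0 -0.035 0 -1;0 0 0 0 -0.035 0 -1;0 0 0 0 -0.035 0 -1",
)

```text
t: 26.9
position: [0.5221, -0.0343, 0.1927]
ee_rot: [2.462, 1.904, -0.058]
ft_force: [-0.3, -0.2, -5.6]
grip_width: 0.0113
```

```bash
python3 chk.py | tail -2
```

```text
n 676 level(mm) 5.4 tilt deg x(+=tab up),y [ 1.76 -0.78] cone 13.4
now [ -6.5 -15.6   0. ]
```

The tilt reaches the dish, but the lime stays put within the flat. More tilting would go against keeping the dish level, so I return to level and finish.

>>> drive_tool(
  commands="0 0 0 0 0.006 0 -1;0 0 0 0 0.012 0 -1;0 0 0 0 0.018 0 -1;0 0 0 0 0.024 0 -1;0 0 0 0 0.03 0 -1;0 0 0 0 0.034 0 -1;0 0 0 0 0.035 0 -1;0 0 0 0 0.035 0 -1;0 0 0 0 0.035 0 -1;0 0 0 0 0.035 0 -1",
)

```text
t: 27.95
position: [0.5221, -0.0341, 0.1927]
ee_rot: [2.479, 1.918, -0.015]
ft_force: [0.0, -0.5, -5.5]
grip_width: 0.0115
```

```bash
python3 chk.py | tail -2
python3 - <<'E'
from h import *
go((.522,-.0342,.193),75.5)
S,ds=read_camera("scene");cv2.imwrite("pics/end.png",cv2.resize(S[150:290,200:350,::-1],(750,600),interpolation=cv2.INTER_CUBIC))
E
```

```text
n 681 level(mm) 4.8 tilt deg x(+=tab up),y [ 0.36 -0.73] cone 14.1
now [ -6.  -14.5   0. ]
pos [ 0.5221 -0.0341  0.1927] head 75.47 F [ 0.3  0.3 -5. ] w 0.0118 t 28.0
shift [-0.0001 -0.0001 -0.0003] turn [-0.0001  0.012  -0.0005] j [ 0.53  0.37 -0.64  1.91  0.28  0.96  1.08]
```

View pics/end.png

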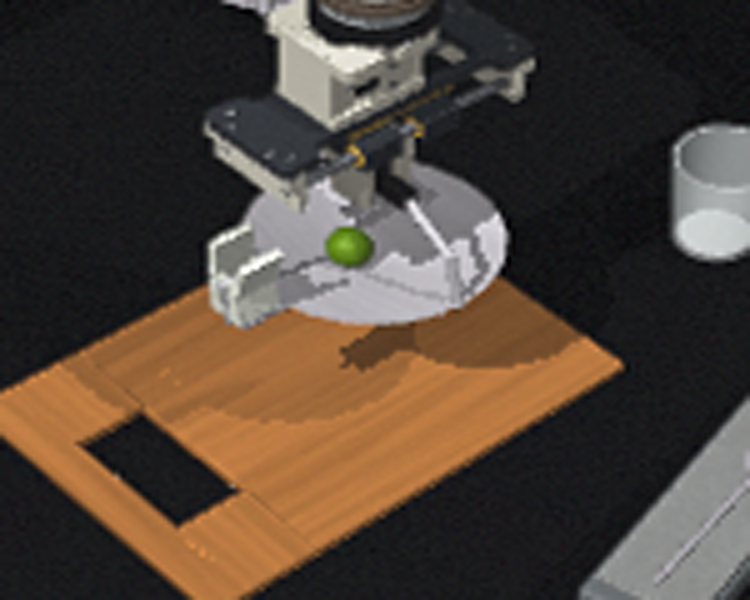

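The dish is held about 10 cm up and level, with the upright clip at (243,278) pointing to the hand-slot end. The lime is at (350,247), near the middle. Handing in.

```bash
python3 -c "
from bench import r
print(r.close_job())"
```

```text
the job is handed in; nothing more can be done
None
```

I finished the job and handed it in at about 28 s, but the lime ended about 15 mm off centre towards the clip. I put the clip upright on the tab and let go. Then I lifted the dish 10 cm by its bridge handle and turned it a quarter turn clockwise to face the hand-slot end. It is still held there at rest.

**Last checks that passed:**
- **Grip:** the crown is held at 11.5–12 mm opening, and the force reading of about 5 N fits the dish's weight.
- **Height:** the tool rose 101 mm from where it gripped the crown.
- **Direction:** the turn is within about 1° of the measured board axis by the tool heading. A rough estimate from the visible clip points was 3.5° off; I trust the heading more.
- **Level:** the fit to the depth image matches the one taken on the board to within about 0.5°.
- **Other things:** I didn't touch any, though I made no separate check of where they stand.

**What disagreed:** the lime was within 3 mm of centre at the start and shifted during the lift, when the dish sagged by less than 1° towards the clip. I corrected that tilt. Two short nudges (about 1.2° and 2.5°) and a one-second hold at about 2° did not move the lime. I went back to level instead of tilting further.

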